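Open the wax dispenser and lock its filling strainer in the neck

ROBOT

A 6-joint arm with a two-finger parallel gripper is mounted at the origin on the work surface. World frame = base frame: x ahead of the robot, y to its left, z up, the work surface at z = 0. Lengths are in m, angles in rad, forces in N, time in s.
With the tool pointing down it reaches from about 0.3 to 0.875 m from the base axis. Payload 6.4 kg.
Tool frame: the origin (TCP) lies midway between the tips of the shut fingers; the grasp point (between the pads) lies 19 mm behind it; z points along the fingers, y is the direction in which the jaws open and shut (so a half turn about z gives the same grasp; the last joint's range is limited). The gripper opens to 85 mm and grips with 20 to 120 N. Pads are 22 mm wide; open, the fingers measure 114 mm over their backs; the gripper's body (76 mm by 85 mm) begins 54 mm behind the grasp point. The pads swing forward as they close: fully open they stand 13 mm farther back than shut.
Start: joints at [-1.531, 0.181, 1.607, -0, 1.354, -0.206], TCP at [0.14, -0.558, 0.231] pointing down, gripper open.
Joint ranges: [-2.99, 2.99], [-0.89, 2.07], [0.3, 2.58], [-1.14, 4.28], [0, 2.63], [-3.12, 3.12]. Speed limits (rad/s): [2.57, 2.57, 3.01, 3.14, 3.14, 3.14].

INTERFACE

Orientations are given as a unit quaternion [w, x, y, z].
In Python, from bench import get_obs, camera, hand_in gives the robot as it stands.
- The arm moves only by the tool drive_tool, never from a script. Its argument "deltas" is a list of rows, each a list of 2 entries, a list of its own where there are three numbers: the shift along the world's x, y, z in m, then the turn about the world's z in rad. A call has 1 to 10 rows; each row shifts and turns the pose as measured when the row begins; what a row does not reach is not made up. A row lasts 1/10 s, in which the tool goes at most 50 mm and 8.59 degrees, less where a joint would pass 70% of its speed; a pose out of reach is approached as far as the arm can. A call is refused whole if a number of a shift passes 0.05 or a number of a turn 0.15, either way. A call with a gripper value outside its range is refused whole. "gripper" is the opening, from 0 (shut) to 1 (fully open), set as the call begins (left out, the last holds). The fingers move at their own pace and stop on an object; the grip force is fixed at half the most. Time passes only in rows, so rows that do not move let the fingers close. It gives the time, the measured TCP pose, the force and the opening at its end, in the units of the state.
- get_obs(): the state, without advancing time (a new reading comes with each control period).
- camera(name): name is "scene" or "top" or "wrist"; returns a dict with "frame" (400x640x3 uint8, red, green, blue), "fx", "fy", "cx", "cy" (pixels), "k1" (the pictures are not rectified: a ray, as slopes to the right and down, at radius r is drawn at 1 + k1 r^2 times it, then the intrinsics apply), "eye" and "attitude" of the camera in the world. Camera axes: x right, y down, z forward; pixel columns grow to the right and rows downward; lengths in m; the calibration is good to about 2 mm. A picture is of the moment at which its call begins. There is no depth.
- hand_in(): hands the job in, once; it reports no verdict.
The state is a dict: "time_s": time; "q": joint angles; "dq": joint speeds; "joint_efforts": joint torques, N m; "eef_pos": TCP position; "eef_rot": TCP orientation; "wrist_force": force on the tool from outside, world axes, zero at the start; "torque": the same for the moment, N m; "opening": opening from 0.0 (shut) to 1.0 (fully open).
Only numpy, scipy, OpenCV 4.12 (cv2) and the standard library are available. Lean on these libraries where they do the work, as an engineer would, in place of code of your own. Each camera call takes 0.05 s, during which the arm holds its last target.

TASK

The wax dispenser is about to be filled: press its black dome cap down against the spring, twist it about a quarter turn anticlockwise until its ears are clear of the hooks, lift it off and stand it, flange down, in the steel tray. Then lift the steel strainer out of the tray by its bail, lower it into the open filler neck with its two lugs through the two gaps, and twist it clockwise until the lugs meet the stops and drop into the locking notches; let go and leave the neck open. Do not drop either part, and leave the bottle, the cassette rack and the stacked moulds where they are.

Things in the scene. Friction and masses are not known exactly. Their poses are not given: they have to be found in the camera images.
- tank: Wax dispenser, fixed: white tank 220 x 220 mm, its steel top 140 mm above the bench, a round filler neck in the middle. Origin on the bench straight below the neck's axis; z up, x towards the back. The front, at -x, has thermostat and tap; a drip dish reaches to x = -172 mm.
- neck (a point): Centre of the neck's top edge, 165.5 mm above the bench, axes as the tank's. Steel tube, 82 mm bore, 91 mm outside. A sprung black rubber seal ring stands on the edge: its top is 7.5 mm above it when free, 4.5 mm under the locked cap; it can be pressed level with the edge. Inside are, going down, a flange with two gaps and a ledge with two notches (see gap and notch).
- hooks (a point): On the neck's axis, 175 mm above the bench, the underside level of two curved steel hooks that stand round the neck (97 mm inside, 125 mm outside diameter, tops at 180 mm). Seen from above each covers the arc from 14 degrees clockwise to 54 degrees anticlockwise of the tank's +y and -y. At its clockwise end is a stop; a tooth hangs 3 mm down just past the ear's seat.
- gap (a point): Middle of the gap at the tank's +x side, 37 mm from the neck's axis, at the flange's top, 7 mm below the neck's edge; the twin gap is opposite, at -x. Gaps are 35 degrees (22 mm) wide, for the strainer's lugs. The flange has 67 mm bore and is 4 mm thick. Below it, 19.5 mm under the neck's edge, a ledge of 67 mm bore carries the lugs as they slide round.
- notch (a point): Middle of the floor of one locking notch in the ledge, 37 mm from the axis, 23.5 mm below the neck's edge, 60 degrees clockwise (from above) of the +x gap; its twin is opposite. Notches are 20 mm wide, 4 mm below the ledge. A stop closes the far end of each notch, another the anticlockwise side of each gap: lugs can only travel clockwise from gap to notch.
- cap: Black dome cap, 0.12 to 0.2 kg. Origin on its axis at the flange's underside, z up. Flange 92 mm diameter, 5 mm thick; spigot ring below it, 78 mm diameter, 6 mm deep, on which it stands. At the start it is locked with its origin 170 mm above the bench, ears under the hooks (cap y along tank y within 2 degrees), pushed up by the seal with about 6 N; freed, the seal lifts it to 173 mm.
- cap_grip (a point): On the cap's axis, 40 mm above its origin: the height to grip the round dome, 66 mm diameter, from 5 to 57 mm above the origin, in any direction across it. To free the cap push it down 3 to 4.5 mm (4.5 is the end stop, about 10 N) and keep it down for the first 30 degrees of the anticlockwise turn; the ears are clear of the hooks from 65 to 155 degrees of turn.
- cap_ear (a point): Middle of the cap's ear on its +y side, 53 mm from its axis; its twin is at -y. Ears are 14 mm wide, 5 mm thick, level with the flange, and reach 57 mm from the axis.
- strainer: Steel mesh strainer basket, 60 mm diameter, 115 mm tall in all, 0.15 to 0.25 kg, standing upright in the tray. Origin at the centre of its underside, z up, x along its lugs and its bail.
- strainer_lugs (a point): On the strainer's axis at the underside of its two lugs, 45 mm above its origin. Lugs lie along its +x and -x, 12 mm wide, 5 mm thick, and reach 39 mm from the axis. Seated, this point is on the neck's axis at the height of point notch, and the strainer's x (either way round) is 60 degrees clockwise of the tank's x.
- strainer_bail (a point): Centre of the bail's flat bar, 106 mm above the strainer's origin. The bar runs along the strainer's x, 56 mm long, 10 mm thick in y, 18 mm high, on two legs at its ends with open space below: grip it across its thickness.
- tray: Steel tray, fixed, 200 mm (x) by 280 mm (y), floor 4 mm thick, lip 14 mm high and 4 mm thick. Origin at the centre of its underside. The strainer stands in its -y half, 65 to 80 mm from the middle; the +y half is free for the cap.
- bottle: Bystander: amber bottle, 56 mm diameter, 95 mm tall, on the bench; origin under its base.
- cassettes: Bystander: grey rack with white tissue cassettes, 70 x 72 x 36 mm, on the bench; origin under its base.
- moulds: Bystander: stack of steel embedding moulds, 80 x 56 x 22 mm, on the bench; origin under its base.
Things that resemble listed ones, but are neither listed nor needed, are in the scene too. Leave any green or red look-alike of the strainer alone.

How it is judged:
By the outcome, as a careful person would: the job done as asked, in the order asked, and still so for the second after the job is handed in, with the robot touching nothing.
It also fails if it takes over 72 s, if anything falls off the work surface, if the arm or the gripper's body presses on something with over 40 N, if the wrist force passes 120 N, or if a joint passes its speed limit or range.

## Working session

There is one attempt and no reset: what is moved stays moved. The work goes in short steps, Python scripts to look and compute and a tool call to move; the robot and the scene stay as the last step left them, time stands still between calls to the robot, and variables do not carry over. Pictures are saved under pics/ and viewed, and the job is handed in when it is done.

Besides the shell and the picture viewer there is one more tool, called after "Request:" by a JSON object that holds its "fn" and its "kwargs", one argument or row to a line. drive_tool: Moves the arm, as the interface text tells. Its arguments: {"type":"object","properties":{"deltas":{"type":"array","items":{"type":"array"}},"gripper":{"type":"number"}},"required":["deltas"]}

```bash
ls; mkdir -p pics
cat > h.py <<'E'
import numpy as np, cv2
from bench import get_obs, camera
from scipy.spatial.transform import Rotation as R
def save(name,fn):
    c=camera(name); cv2.imwrite('pics/'+fn,c['frame'][:,:,::-1]); np.save('pics/'+fn+'.npy',{k:v for k,v in c.items() if k!='frame'},allow_pickle=True); return c
def load(fn): return np.load('pics/'+fn+'.npy',allow_pickle=True).item()
def rot(c):
    a=np.array(c['attitude'],float)
    if a.shape==(3,3): return a
    return R.from_quat(a[[1,2,3,0]]).as_matrix()
def pix2z(c,u,v,z):
    xd=np.array([(u-c['cx'])/c['fx'],(v-c['cy'])/c['fy']]); x=xd.copy()
    for _ in range(30): x=xd/(1+c['k1']*(x@x))
    d=rot(c)@np.array([x[0],x[1],1]); e=np.array(c['eye']); return e+d*(z-e[2])/d[2]
def proj(c,p):
    q=rot(c).T@(np.array(p)-np.array(c['eye'])); x=q[:2]/q[2]; x=x*(1+c['k1']*(x@x)); return np.array([c['cx']+c['fx']*x[0],c['cy']+c['fy']*x[1]])
def crop(fn,out,u0,v0,u1,v1,s):
    im=cv2.imread('pics/'+fn)[v0:v1,u0:u1]; cv2.imwrite('pics/'+out,cv2.resize(im,None,fx=s,fy=s,interpolation=cv2.INTER_CUBIC))
E
python3 - <<'E'
from h import *
for n in ['scene','top','wrist']:
    c=save(n,n+'0.png'); print(n,{k:v for k,v in c.items() if k!='frame'})
print(get_obs())
E
```

```text
pics
scene {'fx': 393.00787523669413, 'fy': 393.00787523669413, 'cx': 326.1792094262389, 'cy': 195.7017870634721, 'k1': -0.021848486797346175, 'eye': array([ 0.74736331, -0.38302706,  0.91097468]), 'attitude': array([-0.24977198,  0.93068457,  0.25671077, -0.07442964])}
top {'fx': 381.24435794014227, 'fy': 381.24435794014227, 'cx': 309.5088310799853, 'cy': 199.6741140372306, 'k1': -0.022607625548457907, 'eye': array([0.44802265, 0.00561391, 1.21055279]), 'attitude': array([-0.03030046,  0.71602063, -0.69704881,  0.02278803])}
wrist {'fx': 340.4436229171129, 'fy': 340.4436229171129, 'cx': 314.0908914765325, 'cy': 206.94437847451343, 'k1': -0.07485221822951281, 'eye': array([ 0.20567331, -0.54080691,  0.37308134]), 'attitude': array([ 0.10599772,  0.78151797, -0.60914957, -0.08325233])}
{'time_s': 0.15, 'q': array([-1.53129557e+00,  1.81402747e-01,  1.60776424e+00,  4.79875626e-06,
        1.35381248e+00, -2.06322825e-01]), 'dq': array([ 3.20640876e-05, -3.67776121e-03, -3.22461171e-03, -1.83606626e-04,
       -9.18665670e-04,  1.16564220e-05]), 'joint_efforts': array([ 1.09610279e-03, -4.45259535e+01, -3.51695287e+01, -3.15608040e-04,
        5.77334926e-03, -1.19161257e-05]), 'eef_pos': array([ 0.13991795, -0.55728132,  0.23057972]), 'eef_rot': array([-6.90801074e-04,  9.92455676e-01,  1.22602004e-01,  6.01053646e-05]), 'wrist_force': array([0.78879403, 0.19148319, 0.60087927]), 'torque': array([ 0.02537402,  0.00525763, -0.01332843]), 'opening': 1.000879946729512}
```

View pics/scene0.png

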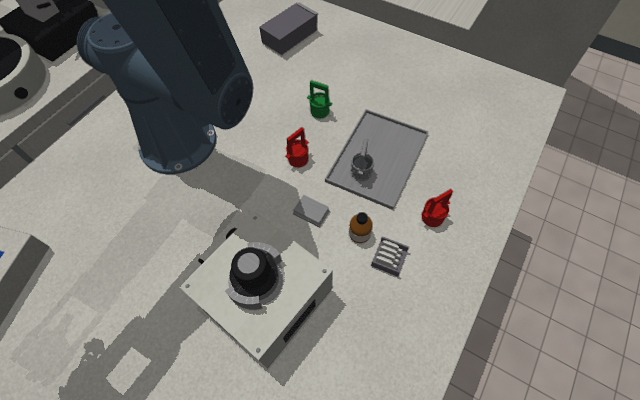

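View pics/top0.png

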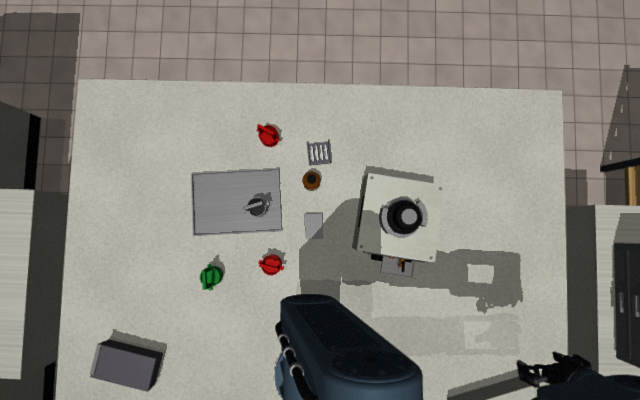

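View pics/wrist0.png

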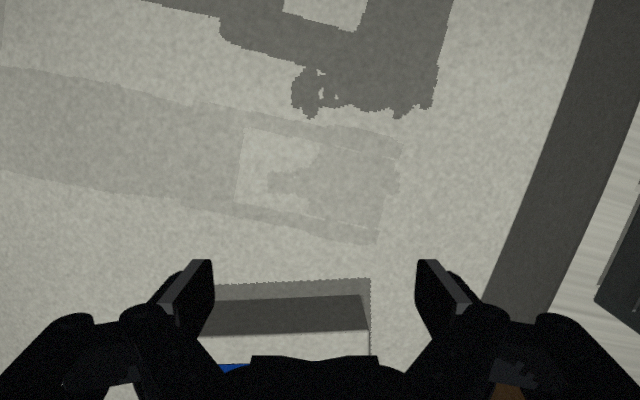

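Candidates. Strainer: the grey basket in the tray (scene 362,163; top 257,205) is the steel one. The others are look-alikes: red (297,150 and 437,208) and green (319,98). Cap: black dome (scene 252,268; top 405,216). I'll check both in close crops.

Run:
```python
from h import *
crop('scene0.png','c1.png',320,100,440,215,6)
crop('top0.png','c2.png',345,155,455,280,5)
crop('top0.png','c3.png',180,160,330,245,5)
crop('scene0.png','c4.png',170,215,345,365,4)
```

```text
(no output)
```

View pics/c1.png

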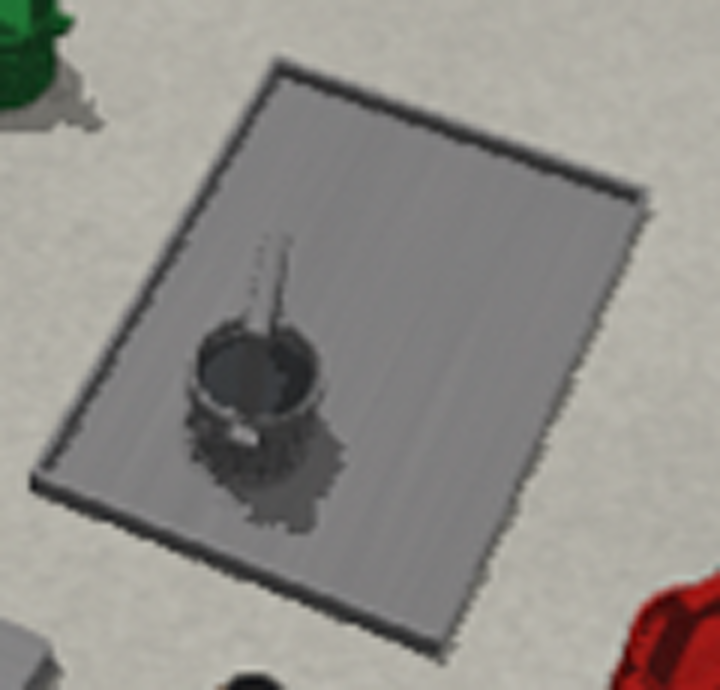

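View pics/c2.png

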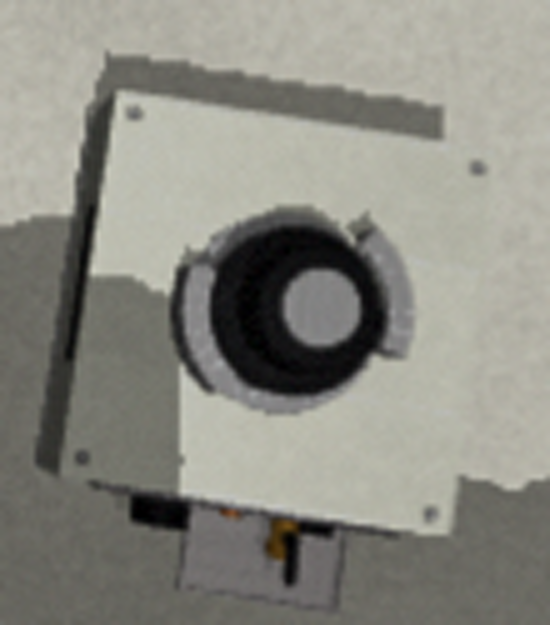

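View pics/c3.png

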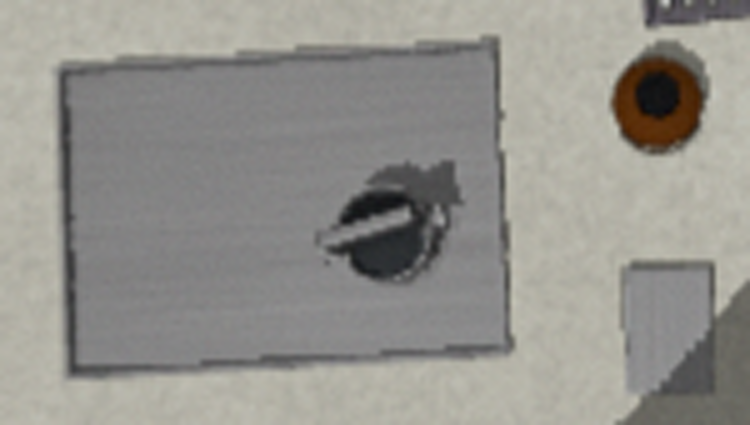

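View pics/c4.png

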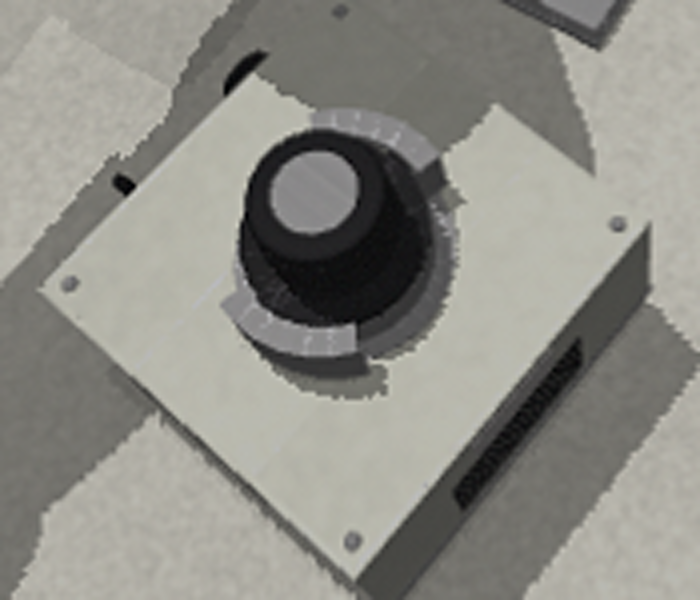

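Run:
```python
from h import *
t=load('top0.png'); s=load('scene0.png')
S=[pix2z(t,*p,.141)[:2] for p in [(371.8,177.6),(440.6,188.6),(431,257.6),(361.4,246.4)]]
print('top screws',S,np.mean(S,0))
def yaw(a,b): return np.degrees(np.arctan2(b[1]-a[1],b[0]-a[0]))
print(yaw(S[3],S[0]),yaw(S[2],S[1]),yaw(S[1],S[0])-90,yaw(S[2],S[3])-90, np.linalg.norm(S[0]-S[1]))
P=[pix2z(s,*p,.141)[:2] for p in [(187.25,286),(258,350.25),(324.5,270.75)]]
print('scene',P,(P[0]+P[2])/2)
for z in (.227,.23):print('dome',pix2z(t,409.2,216.6,z),pix2z(s,248.75,263,z))
# tray corners
T=[pix2z(t,180+u/5,160+v/5,.014)[:2] for u,v in [(60,65),(497,40),(511,349),(71,375)]]
print('tray',T,np.mean(T,0))
T2=[pix2z(s,320+u/6,100+v/6,.014)[:2] for u,v in [(277,60),(647,192),(445,655),(32,475)]]
print('tray',T2,np.mean(T2,0))
for i in range(4): print(yaw(T[i],T[(i+1)%4]),yaw(T2[i],T2[(i+1)%4]))
# strainer bail ends at z=.119 (top)
B=[pix2z(t,180+u/5,160+v/5,.119)[:2] for u,v in [(318,242),(412,212)]]
print('bail',B,np.mean(B,0),yaw(*B),np.linalg.norm(B[0]-B[1]))
B=[pix2z(t,180+u/5,160+v/5,z)[:2] for u,v,z in [(395,235,.054)]];print(B)
```

```text
top screws [array([ 0.59547027, -0.15603243]), array([ 0.5694042 , -0.35036673]), array([ 0.37579585, -0.32407935]), array([ 0.40165553, -0.13000845])] [ 0.48558146 -0.24012174]
-7.647505755359152 -7.732113807106922 -7.639490866213279 -7.589874907833476 0.1960746285778891
scene [array([ 0.37731946, -0.32590464]), array([ 0.57168098, -0.35149493]), array([ 0.59803574, -0.15656737])] [ 0.4876776 -0.241236 ]
dome [ 0.48496771 -0.24086596  0.227     ] [ 0.48749819 -0.24052621  0.227     ]
dome [ 0.48485502 -0.24011415  0.23      ] [ 0.48863799 -0.24115124  0.23      ]
tray [array([0.61303321, 0.39556247]), array([0.63602462, 0.11774186]), array([0.44102368, 0.10248951]), array([0.41701171, 0.37871673])] [0.5267733  0.24862764]
tray [array([0.42000015, 0.37875189]), array([0.61460947, 0.39494055]), array([0.64245457, 0.11500184]), array([0.44179685, 0.10312522])] [0.52971526 0.24795488]
-85.26919189953625 4.755227075699727
-175.52761252260106 -84.31955514966586
94.96813594917107 -176.61270554099835
4.911828879645951 94.5215705184109
bail [array([0.49983996, 0.20696448]), array([0.51854806, 0.15348519])] [0.50919401 0.18022483] -70.71916703185055 0.05665710500261257
[array([0.50845026, 0.17214252])]
```

Request:
{"fn": "drive_tool", "kwargs": {
  "deltas": [
    [[0,0,0.04],0],
    [[0.02,0.02,0.04],0],
    [[0.04,0.035,0.02],0],
    [[0.04,0.035,0],0],
    [[0.04,0.035,0],0],
    [[0.04,0.035,0],0],
    [[0.04,0.035,0],0],
    [[0.04,0.035,0],0],
    [[0.04,0.035,0],0],
    [[0,0,0],0]
  ],
  "gripper": 1.0
}}

```text
time_s: 1.15
eef_pos: [0.4245, -0.2989, 0.3288]
eef_rot: [-0.003, 0.993, 0.12, 0.002]
wrist_force: [0.4, -0.1, -0.0]
opening: 0.999
```

Request:
{"fn": "drive_tool", "kwargs": {
  "deltas": [
    [[0.03,0.03,0],0],
    [[0.027,0.025,0],0],
    [[0.008,0.006,0],0],
    [[0,0,0],0]
  ]
}}

```text
time_s: 1.55
eef_pos: [0.4904, -0.2364, 0.3276]
eef_rot: [-0.003, 0.993, 0.12, 0.0]
wrist_force: [0.4, -0.8, 0.1]
opening: 0.994
```

Run:
```python
from h import *
c=save('wrist','w1.png'); o=get_obs(); print(o['eef_pos'],o['eef_rot'],o['wrist_force'],c['eye'])
print(proj(c,[.4866,-.2406,.227]), proj(c,[.4866,-.2406,.175]))
```

```text
[ 0.48987413 -0.23686115  0.32751619] [-3.28013803e-03  9.92781721e-01  1.19890202e-01  1.87241297e-04] [-0.2251412  -0.26832745  0.35966508] [ 0.55622961 -0.22099498  0.47024817]
[319.14519451 213.61161542] [318.64866602 197.00804736]
```

View pics/w1.png

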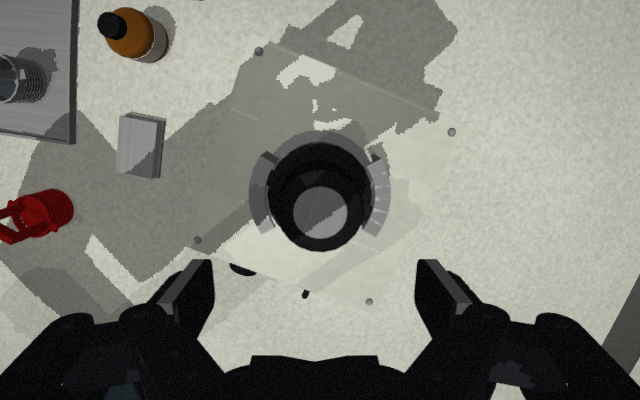

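The wrist view has the dome's top disc at about (320,212), against a predicted (319,214), so the estimate (0.4866, -0.2406) holds. Descending.

Request:
{"fn": "drive_tool", "kwargs": {
  "deltas": [
    [[-0.003,-0.004,0],0],
    [[0,0,-0.04],0],
    [[0,0,-0.04],0],
    [[0,0,-0.03],0],
    [[0,0,-0.01],0],
    [[0,0,0],0]
  ]
}}

```text
time_s: 2.2
eef_pos: [0.4807, -0.2502, 0.2063]
eef_rot: [-0.0, 0.993, 0.115, 0.001]
wrist_force: [-0.2, -0.2, 0.4]
opening: 1.003
```

Request:
{"fn": "drive_tool", "kwargs": {
  "deltas": [
    [[0.006,0.0095,0],0],
    [[0,0,-0.008],0],
    [[0,0,0],0]
  ]
}}

```text
time_s: 2.5
eef_pos: [0.4883, -0.2426, 0.2019]
eef_rot: [0.002, 0.994, 0.114, 0.003]
wrist_force: [1.1, 0.7, 0.1]
opening: 0.995
```

Request:
{"fn": "drive_tool", "kwargs": {
  "deltas": [
    [[-0.0015,0.002,-0.015],0],
    [[0,0,0],0],
    [[0,0,0],0]
  ]
}}

```text
time_s: 2.8
eef_pos: [0.4889, -0.2415, 0.1902]
eef_rot: [0.004, 0.993, 0.115, 0.005]
wrist_force: [-0.2, -1.4, -0.0]
opening: 1.0
```

Run:
```python
from h import *
c=save('wrist','w2.png'); o=get_obs(); print(o['eef_pos'],o['eef_rot'],o['wrist_force'],o['dq'])
```

```text
[ 0.48871024 -0.24132001  0.1899573 ] [0.00384098 0.99340178 0.11452981 0.00459114] [ 0.03145426 -0.07904018  0.73508079] [-0.00091496 -0.0008111   0.00374244  0.00015385 -0.00047935 -0.00050611]
```

View pics/w2.png

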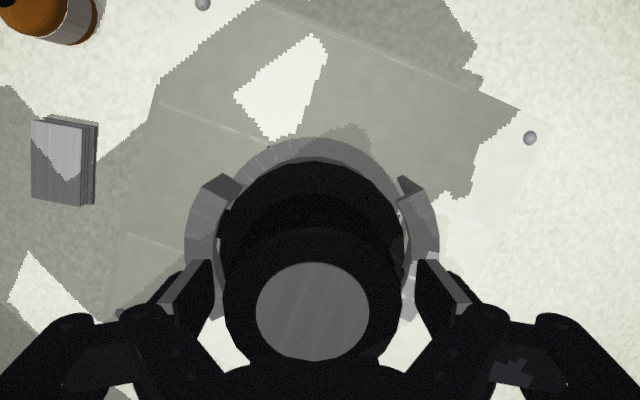

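Dome disc at (312,311), jaw midpoint about 314: centred. Closing; the jaws are clear of the hooks.

Request:
{"fn": "drive_tool", "kwargs": {
  "deltas": [
    [[0,0,0],0],
    [[0,0,0],0],
    [[0,0,0],0],
    [[0,0,0],0],
    [[0,0,0],0],
    [[0,0,0],0]
  ],
  "gripper": 0.0
}}

```text
time_s: 3.45
eef_pos: [0.4892, -0.2415, 0.1918]
eef_rot: [0.004, 0.993, 0.115, 0.005]
wrist_force: [-0.3, 1.0, 0.6]
opening: 0.765
```

Request:
{"fn": "drive_tool", "kwargs": {
  "deltas": [
    [[0,0,-0.003],0],
    [[0,0,-0.002],0],
    [[0,0,0],0]
  ]
}}

```text
time_s: 3.75
eef_pos: [0.4893, -0.2416, 0.1886]
eef_rot: [0.004, 0.993, 0.115, 0.005]
wrist_force: [-3.5, 2.2, 6.5]
opening: 0.767
```

Request:
{"fn": "drive_tool", "kwargs": {
  "deltas": [
    [[0,0,-0.0015],0],
    [[0,0,-0.001],0]
  ]
}}

```text
time_s: 3.95
eef_pos: [0.4894, -0.2416, 0.1878]
eef_rot: [0.005, 0.993, 0.115, 0.005]
wrist_force: [-3.8, 3.4, 8.3]
opening: 0.767
```

Request:
{"fn": "drive_tool", "kwargs": {
  "deltas": [
    [[-0.0005,0.0003,-0.0008],0.08],
    [[-0.0003,0,-0.0007],0.08],
    [[0,0,-0.0007],0.08]
  ]
}}

```text
time_s: 4.25
eef_pos: [0.4894, -0.2414, 0.1884]
eef_rot: [0.004, 0.972, 0.236, 0.007]
wrist_force: [-2.7, 1.8, 6.3]
opening: 0.759
```

Request:
{"fn": "drive_tool", "kwargs": {
  "deltas": [
    [[0,0,-0.0015],0.08],
    [[0,0,-0.0012],0.08],
    [[0,0,-0.001],0.08]
  ]
}}

```text
time_s: 4.55
eef_pos: [0.4893, -0.241, 0.1874]
eef_rot: [0.003, 0.935, 0.355, 0.008]
wrist_force: [-3.0, 2.1, 8.2]
opening: 0.767
```

Request:
{"fn": "drive_tool", "kwargs": {
  "deltas": [
    [[0,0,-0.001],0.1],
    [[0,0,-0.001],0.1],
    [[0,0,-0.001],0.1],
    [[0,0,-0.0005],0.12],
    [[0,0,-0.0005],0.12],
    [[0,0,-0.0005],0.12]
  ]
}}

```text
time_s: 5.15
eef_pos: [0.4884, -0.2403, 0.1882]
eef_rot: [-0.0, 0.762, 0.648, 0.008]
wrist_force: [-3.9, 3.2, 7.3]
opening: 0.767
```

Run:
```python
from h import *
c=save('wrist','w3.png'); o=get_obs(); print(o)
```

```text
{'time_s': 5.2, 'q': array([-0.68461108,  0.15188456,  1.731219  ,  0.01638685,  1.25603019,
       -0.5349455 ]), 'dq': array([ 0.00116721, -0.00032946,  0.00441964,  0.00025986, -0.00573497,
        0.21208165]), 'joint_efforts': array([ -0.87262496, -38.28700304, -33.15734267,   0.05443584,
        -1.74413815,   0.31401669]), 'eef_pos': array([ 0.48854788, -0.2403298 ,  0.18824815]), 'eef_rot': array([-1.51239193e-04,  7.59615494e-01,  6.50324569e-01,  7.88881679e-03]), 'wrist_force': array([-3.78877237,  2.88744847,  7.94973493]), 'torque': array([0.61017971, 0.86314391, 0.2273543 ]), 'opening': 0.7667064847349834}
```

View pics/w3.png

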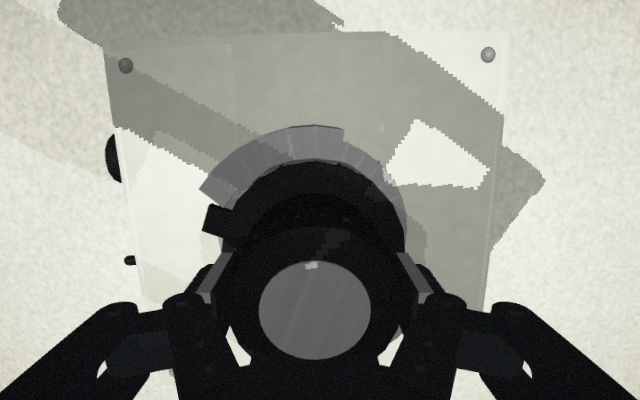

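The ear at (215,220) has just passed the hook's end at (205,190); 68° turned. I'll turn about 22° more, then lift.

Request:
{"fn": "drive_tool", "kwargs": {
  "deltas": [
    [[0,0,0],0.1],
    [[0,0,0],0.1],
    [[0,0,0.0005],0.1],
    [[0,0,0.001],0.1],
    [[0,0,0.001],0]
  ]
}}

```text
time_s: 5.7
eef_pos: [0.4881, -0.2404, 0.1931]
eef_rot: [-0.002, 0.609, 0.793, 0.007]
wrist_force: [-0.8, 1.3, 2.2]
opening: 0.766
```

Request:
{"fn": "drive_tool", "kwargs": {
  "deltas": [
    [[0,0,0.005],0],
    [[0,0,0.01],0],
    [[0,0,0.01],0],
    [[0,0,0.02],0],
    [[0,0,0.03],0],
    [[0,0,0],0]
  ]
}}

```text
time_s: 6.3
eef_pos: [0.4876, -0.2403, 0.2714]
eef_rot: [-0.002, 0.613, 0.79, 0.007]
wrist_force: [1.1, -0.8, -1.6]
opening: 0.761
```

Run:
```python
from h import *
save('scene','s2.png'); o=get_obs(); print(o['eef_pos'],o['q'],o['wrist_force'])
crop('s2.png','c5.png',150,60,450,310,2.6)
```

```text
[ 0.48670617 -0.23960775  0.26890311] [-0.68483662  0.0812082   1.64154345  0.0142035   1.42715861 -0.93829734] [ 0.05194799  0.37577741 -2.14082827]
```

View pics/c5.png

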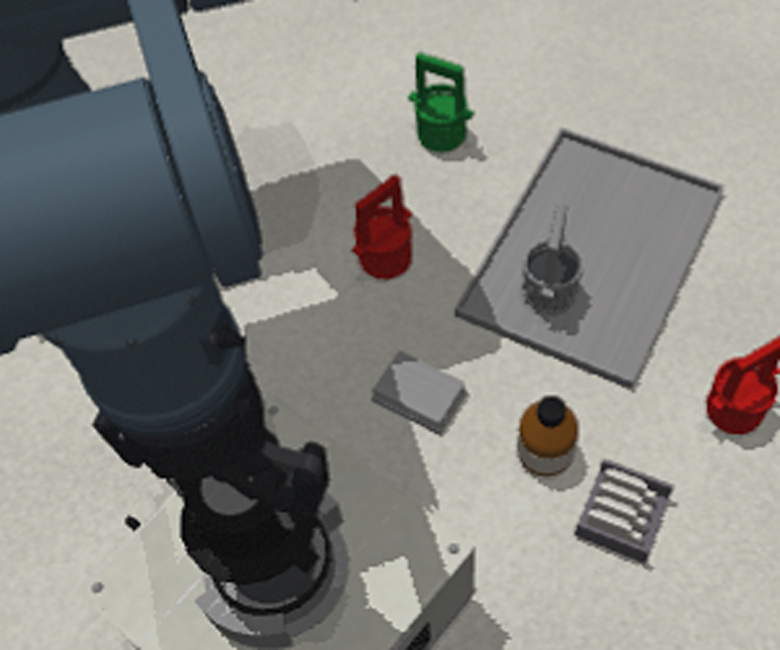

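Request:
{"fn": "drive_tool", "kwargs": {
  "deltas": [
    [[0,0.02,0.01],0],
    [[0.003,0.04,0.005],0],
    [[0.003,0.05,0],0],
    [[0.003,0.05,0],0],
    [[0.003,0.05,0],0],
    [[0.003,0.05,0],0],
    [[0.003,0.05,0],0],
    [[0.003,0.05,0],0],
    [[0.003,0.05,0],0],
    [[0.003,0.05,0],0]
  ]
}}

```text
time_s: 7.35
eef_pos: [0.5054, 0.2199, 0.272]
eef_rot: [-0.01, 0.62, 0.784, 0.003]
wrist_force: [0.8, 0.3, -1.9]
opening: 0.766
```

Request:
{"fn": "drive_tool", "kwargs": {
  "deltas": [
    [[0.005,0.04,0],0],
    [[0.005,0.03,0],0],
    [[0.003,0.01,0],0],
    [[0,0,0],0],
    [[0,0,0],0]
  ]
}}

```text
time_s: 7.85
eef_pos: [0.5137, 0.308, 0.2643]
eef_rot: [-0.013, 0.618, 0.786, -0.001]
wrist_force: [-0.8, -0.7, -2.5]
opening: 0.761
```

Request:
{"fn": "drive_tool", "kwargs": {
  "deltas": [
    [[0.006,0.008,-0.03],0],
    [[0.002,0,-0.04],0],
    [[0,0,-0.04],0],
    [[0,0,-0.04],0],
    [[0,0,-0.02],0],
    [[0,0,-0.005],0],
    [[0,0,0],0]
  ]
}}

```text
time_s: 8.55
eef_pos: [0.5233, 0.3045, 0.0853]
eef_rot: [-0.011, 0.623, 0.782, -0.001]
wrist_force: [0.3, -0.0, -0.8]
opening: 0.764
```

Run:
```python
from h import *
save('scene','s3.png'); o=get_obs(); print(o['eef_pos'],o['eef_rot'],o['wrist_force'])
crop('s3.png','c6.png',280,60,460,230,4)
```

```text
[0.52366386 0.30458458 0.08599252] [-1.11727381e-02  6.23147581e-01  7.82024341e-01 -4.38467863e-04] [-0.53725423 -0.66537402 -2.65750398]
```

View pics/c6.png

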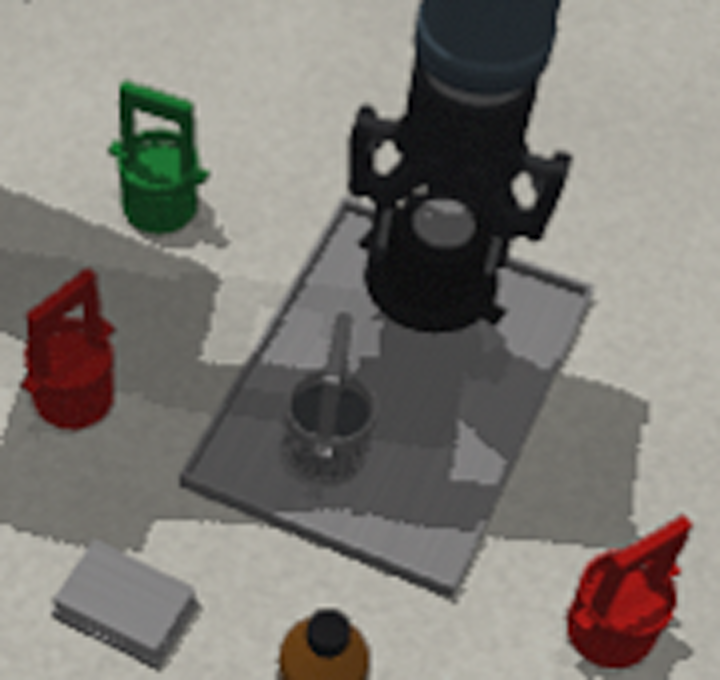

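Request:
{"fn": "drive_tool", "kwargs": {
  "deltas": [
    [[-0.001,0.014,0],0],
    [[0,0,-0.02],0],
    [[0,0,-0.015],0],
    [[0,0,-0.006],0],
    [[0,0,0],0]
  ]
}}

```text
time_s: 9.1
eef_pos: [0.5282, 0.323, 0.052]
eef_rot: [-0.008, 0.624, 0.782, 0.006]
wrist_force: [-0.3, -0.1, -1.8]
opening: 0.764
```

Request:
{"fn": "drive_tool", "kwargs": {
  "deltas": [
    [[-0.004,-0.003,-0.008],0],
    [[0,0,-0.005],0],
    [[0,0,-0.003],0],
    [[0,0,-0.002],0],
    [[0,0,0],0]
  ]
}}

```text
time_s: 9.6
eef_pos: [0.5248, 0.3204, 0.0343]
eef_rot: [-0.007, 0.623, 0.782, 0.007]
wrist_force: [-0.6, 0.5, -2.2]
opening: 0.763
```

Request:
{"fn": "drive_tool", "kwargs": {
  "deltas": [
    [[0,0,-0.0015],0],
    [[0,0,-0.0015],0],
    [[0,0,0],0]
  ]
}}

```text
time_s: 9.9
eef_pos: [0.5253, 0.3209, 0.0324]
eef_rot: [-0.007, 0.624, 0.782, 0.008]
wrist_force: [0.3, -0.0, -2.1]
opening: 0.759
```

Request:
{"fn": "drive_tool", "kwargs": {
  "deltas": [
    [[0,0,-0.0015],0],
    [[0,0,-0.0015],0],
    [[0,0,-0.001],0]
  ]
}}

```text
time_s: 10.2
eef_pos: [0.5255, 0.3213, 0.032]
eef_rot: [-0.007, 0.623, 0.782, 0.008]
wrist_force: [-3.4, -2.6, 4.7]
opening: 0.764
```

Contact (+7 N change). Releasing.

Request:
{"fn": "drive_tool", "kwargs": {
  "deltas": [
    [[0,0,0],0],
    [[0,0,0],0],
    [[0,0,0],0],
    [[0,0,0],0],
    [[0,0,0],0]
  ],
  "gripper": 1.0
}}

```text
time_s: 10.7
eef_pos: [0.5268, 0.3216, 0.0326]
eef_rot: [-0.006, 0.623, 0.782, 0.009]
wrist_force: [-0.3, -0.7, -0.6]
opening: 0.999
```

Request:
{"fn": "drive_tool", "kwargs": {
  "deltas": [
    [[0,0,0.02],0],
    [[0,0,0.04],0],
    [[0,0,0.04],0],
    [[0,-0.02,0.04],0],
    [[0,-0.04,0.04],0],
    [[-0.01,-0.05,0.02],0],
    [[0,0,0],0]
  ]
}}

```text
time_s: 11.4
eef_pos: [0.5144, 0.2166, 0.2306]
eef_rot: [-0.006, 0.622, 0.783, 0.006]
wrist_force: [0.2, -0.2, 0.1]
opening: 0.999
```

Run:
```python
from h import *
save('scene','s4.png'); c=save('wrist','w4.png');save('top','t4.png');o=get_obs(); print(o['eef_pos'],o['eef_rot'],o['wrist_force'],o['q'])
```

```text
[0.51321369 0.22015355 0.2272717 ] [-0.00859061  0.62118243  0.7835998   0.00547262] [ 1.11601687 -0.42509845 -1.40855912] [ 0.18091008  0.14675323  1.65454447  0.0206676   1.3434345  -0.05399313]
```

View pics/s4.png

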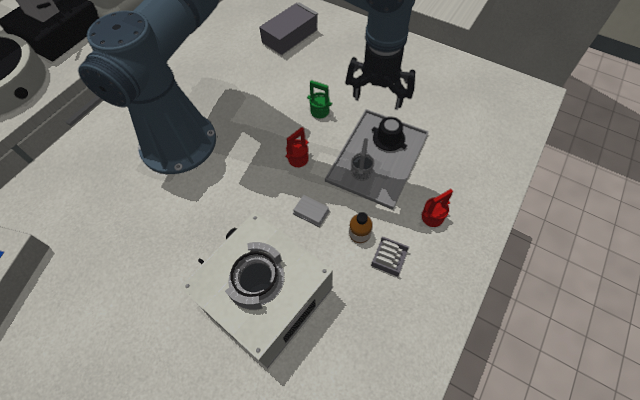

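View pics/w4.png

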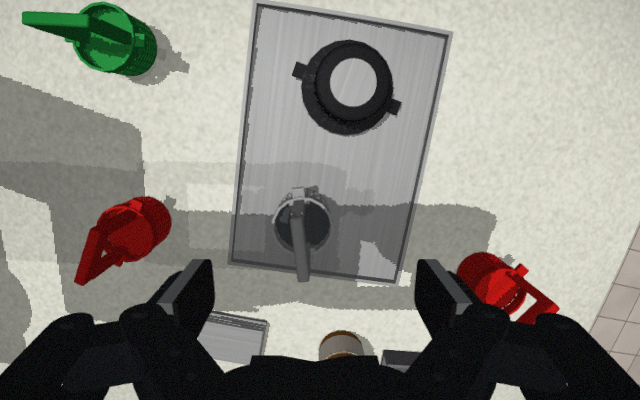

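View pics/t4.png

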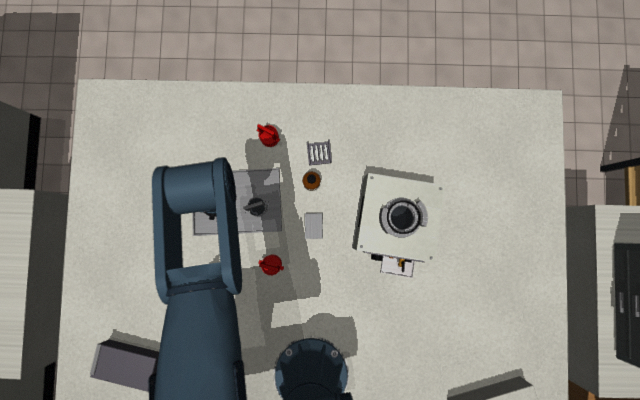

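Run:
```python
from h import *
crop('w4.png','c7.png',250,170,350,295,5)
crop('t4.png','c8.png',240,190,275,225,16)
crop('t4.png','c9.png',350,160,450,280,6)
```

```text
(no output)
```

View pics/c7.png

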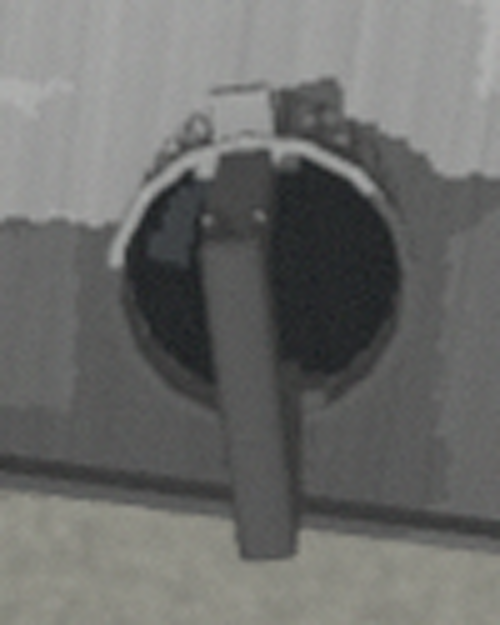

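View pics/c8.png

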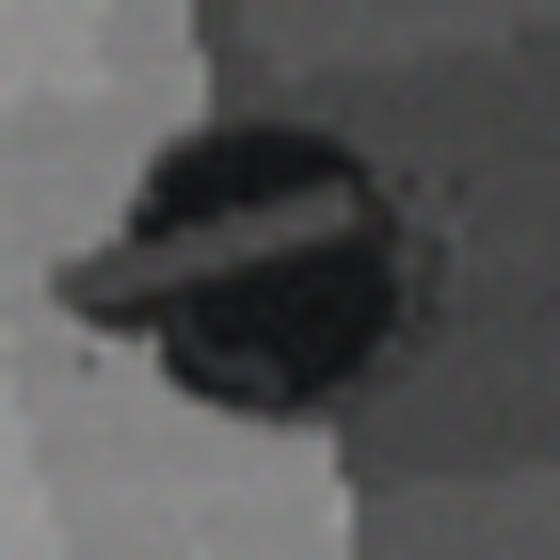

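View pics/c9.png

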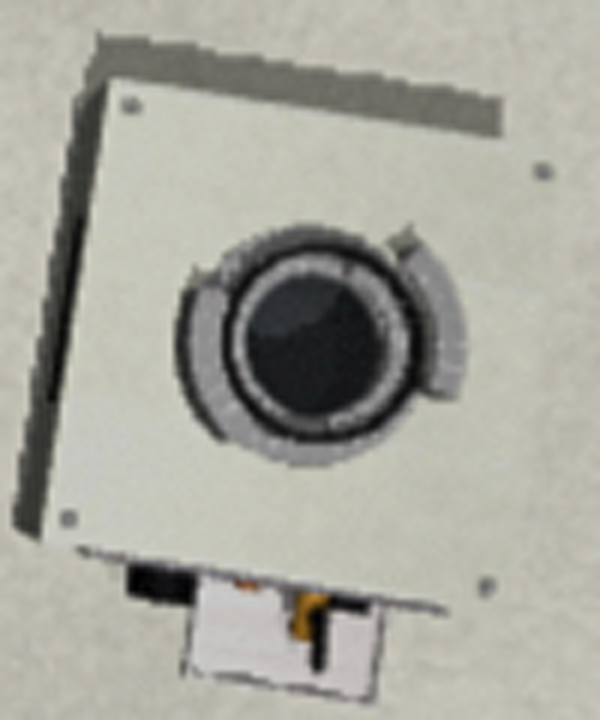

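Run:
```python
from h import *
w=load('w4.png');t=load('t4.png')
def yaw(a,b): return np.degrees(np.arctan2(b[1]-a[1],b[0]-a[0]))
B=[pix2z(w,250+u/5,170+v/5,.119)[:2] for u,v in [(235,240),(268,557)]]
print('bail w',B,np.mean(B,0),yaw(*B),np.linalg.norm(B[0]-B[1]))
B=[pix2z(t,240+u/16,190+v/16,.119)[:2] for u,v in [(62,283),(352,195)]]
print('bail t',B,np.mean(B,0),yaw(*B),np.linalg.norm(B[0]-B[1]))
# neck: flange bore centre in top (315,345)
print('neck',pix2z(t,350+314/6,160+345/6,.1585), pix2z(t,350+321/6,160+342/6,.173))
```

```text
bail w [array([0.50410915, 0.20633738]), array([0.52098646, 0.15458093])] [0.5125478  0.18045916] -71.9393169981164 0.054438713800207206
bail t [array([0.50190954, 0.20625422]), array([0.51912927, 0.1546591 ])] [0.5105194  0.18045666] -71.54370756610992 0.05439279028254863
neck [ 0.48456205 -0.23913024  0.1585    ] [ 0.48550029 -0.23891477  0.173     ]
```

Request:
{"fn": "drive_tool", "kwargs": {
  "deltas": [
    [[-0.001,-0.02,0],0.045],
    [[0,-0.02,0],0.045],
    [[0,0,-0.025],0],
    [[0,0,-0.03],0],
    [[0,0,-0.01],0],
    [[0,0,0],0],
    [[0,0,0],0]
  ]
}}

```text
time_s: 12.25
eef_pos: [0.5085, 0.1856, 0.1532]
eef_rot: [-0.014, 0.58, 0.814, 0.002]
wrist_force: [-0.4, 0.3, 1.2]
opening: 1.002
```

Request:
{"fn": "drive_tool", "kwargs": {
  "deltas": [
    [[0.003,-0.005,0],0],
    [[0,0,-0.02],0],
    [[0,0,-0.01],0],
    [[0,0,0],0]
  ]
}}

```text
time_s: 12.65
eef_pos: [0.5152, 0.1812, 0.1268]
eef_rot: [-0.011, 0.579, 0.815, 0.004]
wrist_force: [0.3, -0.3, 0.7]
opening: 1.002
```

Run:
```python
from h import *
save('wrist','w5.png');o=get_obs(); print(o['eef_pos'],o['eef_rot'],o['wrist_force'])
print(R.from_quat(np.array(o['eef_rot'])[[1,2,3,0]]).as_matrix())
```

```text
[0.51549565 0.18126297 0.1274189 ] [-0.01089529  0.57932734  0.81501061  0.00433941] [0.37744585 0.0687362  0.33306722]
[[-0.32852226  0.94441041 -0.01273167]
 [ 0.9442213   0.32872201  0.01969721]
 [ 0.02278743 -0.00555054 -0.99972492]]
```

View pics/w5.png

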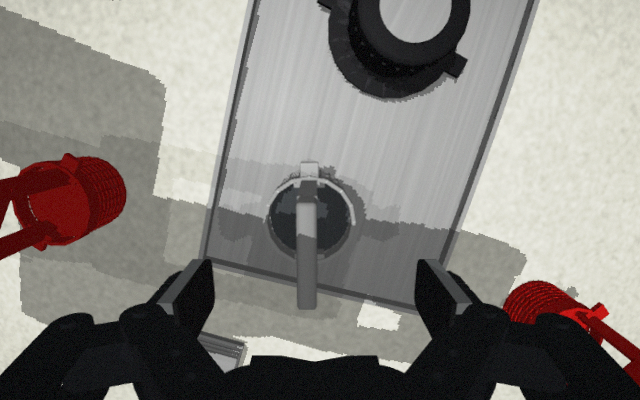

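Bail at column 307 and jaw midpoint 314, so the tool is about 3 mm too far in +x; the bail is parallel to the jaws. I'll correct and go down.

Request:
{"fn": "drive_tool", "kwargs": {
  "deltas": [
    [[-0.003,-0.001,0],0],
    [[0,0,-0.015],0],
    [[0,0,-0.01],0],
    [[0,0,-0.006],0],
    [[0,0,0],0]
  ]
}}

```text
time_s: 13.2
eef_pos: [0.5135, 0.1802, 0.0961]
eef_rot: [-0.01, 0.579, 0.815, 0.005]
wrist_force: [-0.3, -0.6, 0.4]
opening: 1.0
```

Request:
{"fn": "drive_tool", "kwargs": {
  "deltas": [
    [[-0.001,0,-0.005],0],
    [[0,0,0],0],
    [[0,0,0],0]
  ],
  "gripper": 0.3
}}

```text
time_s: 13.5
eef_pos: [0.5123, 0.1802, 0.0904]
eef_rot: [-0.01, 0.579, 0.815, 0.005]
wrist_force: [0.2, -0.2, -0.4]
opening: 0.513
```

Request:
{"fn": "drive_tool", "kwargs": {
  "deltas": [
    [[0,0,0],0],
    [[0,0,0],0],
    [[0,0,0],0],
    [[0,0,0],0],
    [[0,0,0],0],
    [[0,0,0],0]
  ],
  "gripper": 0.0
}}

```text
time_s: 14.1
eef_pos: [0.5125, 0.1803, 0.0908]
eef_rot: [-0.01, 0.579, 0.815, 0.006]
wrist_force: [0.1, 0.1, -0.5]
opening: 0.106
```

Run:
```python
from h import *
save('wrist','w6.png');o=get_obs(); print(o['eef_pos'],o['eef_rot'],o['wrist_force'])
print(R.from_quat(np.array(o['eef_rot'])[[1,2,3,0]]).as_matrix())
```

```text
[0.51252608 0.18026019 0.09081022] [-0.0095311   0.57923815  0.81508403  0.00550932] [ 0.11447354 -0.71813742 -0.49580186]
[[-0.32878464  0.94436055 -0.00915489]
 [ 0.94415051  0.32890562  0.02002267]
 [ 0.02191971 -0.00206044 -0.99975761]]
```

View pics/w6.png

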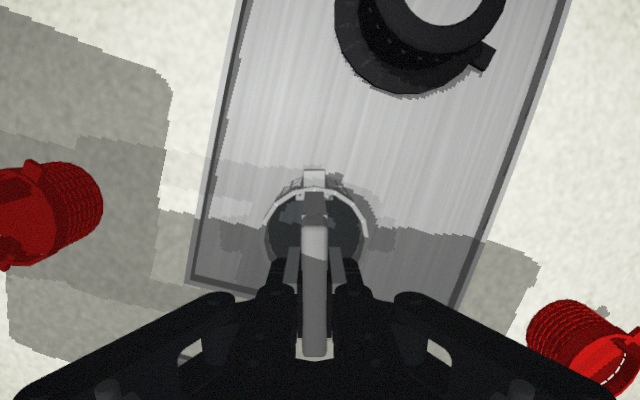

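Run:
```python
from h import *
crop('w6.png','c10.png',255,160,375,300,5)
w=load('w6.png');print(proj(w,[.5125-.329*.028,.1803+.944*.028,.119]),proj(w,[.5125+.329*.028,.1803-.944*.028,.119]))
```

```text
[312.78064622 225.71861279] [312.86951091 358.45640397]
```

View pics/c10.png

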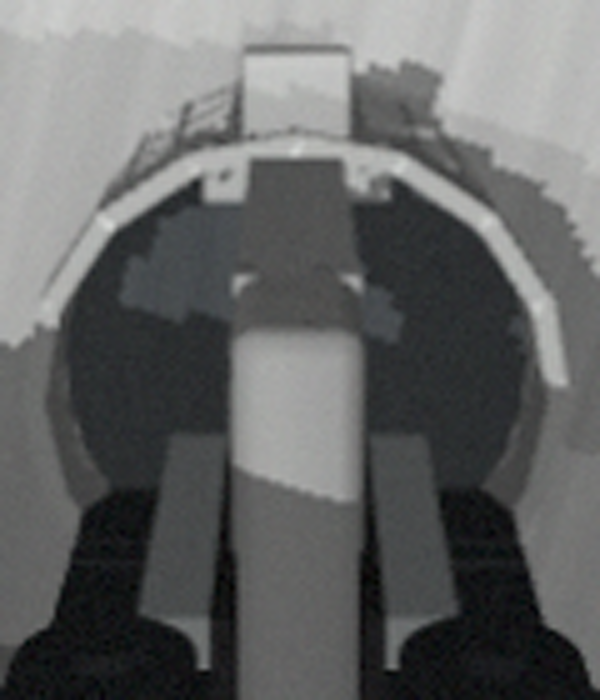

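Request:
{"fn": "drive_tool", "kwargs": {
  "deltas": [
    [[0,0,0.01],0],
    [[0,0,0.02],0],
    [[0,0,0.04],0],
    [[0,0,0.04],0],
    [[0,0,0.04],0],
    [[0,0,0.03],0],
    [[0,0,0],0]
  ]
}}

```text
time_s: 14.85
eef_pos: [0.5087, 0.1799, 0.2794]
eef_rot: [-0.011, 0.579, 0.815, 0.004]
wrist_force: [0.3, -0.4, -1.2]
opening: 0.104
```

Request:
{"fn": "drive_tool", "kwargs": {
  "deltas": [
    [[0,-0.01,0.03],0],
    [[0,-0.03,0.01],0.1],
    [[-0.003,-0.05,0],0.1],
    [[-0.003,-0.05,0],0.1],
    [[-0.003,-0.05,0],0.1],
    [[-0.003,-0.05,0],0.1],
    [[-0.003,-0.05,0],0.1],
    [[-0.003,-0.05,0],0.1],
    [[-0.003,-0.03,0],0.1],
    [[0,0,0],0]
  ]
}}

```text
time_s: 15.85
eef_pos: [0.4799, -0.1952, 0.3128]
eef_rot: [-0.016, 0.197, 0.98, -0.001]
wrist_force: [-0.9, 0.4, -2.1]
opening: 0.105
```

Request:
{"fn": "drive_tool", "kwargs": {
  "deltas": [
    [[0.003,-0.02,0],0.1],
    [[0.003,-0.015,0],0.08],
    [[0.002,-0.005,0],0.05],
    [[0,0,0],0],
    [[0,0,0],0]
  ]
}}

```text
time_s: 16.35
eef_pos: [0.4859, -0.2336, 0.307]
eef_rot: [-0.02, 0.083, 0.996, 0.001]
wrist_force: [-0.6, 0.3, -2.9]
opening: 0.104
```

```bash
cat >> h.py <<'E'
def st():
    o=get_obs(); M=R.from_quat(np.array(o['eef_rot'])[[1,2,3,0]]).as_matrix()
    print('pos',o['eef_pos'].round(4),'yawx',round(np.degrees(np.arctan2(M[1,0],M[0,0])),2),'z',M[:,2].round(4),'F',o['wrist_force'].round(1),'T',o['torque'].round(2),'t',o['time_s'],'op',round(o['opening'],3))
E
python3 - <<'E'
from h import *
save('wrist','w7.png');save('scene','s7.png');save('top','t7.png');st()
crop('s7.png','c11.png',170,150,350,310,4)
E
```

```text
pos [ 0.4861 -0.2336  0.3076] yawx 170.59 z [-0.039   0.0041 -0.9992] F [-0.2 -0.4 -2.3] T [-0.01  0.03  0.02] t 16.5 op 0.108
```

View pics/w7.png

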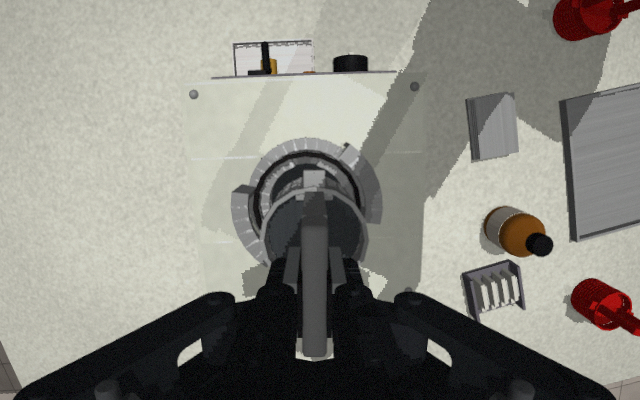

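View pics/c11.png

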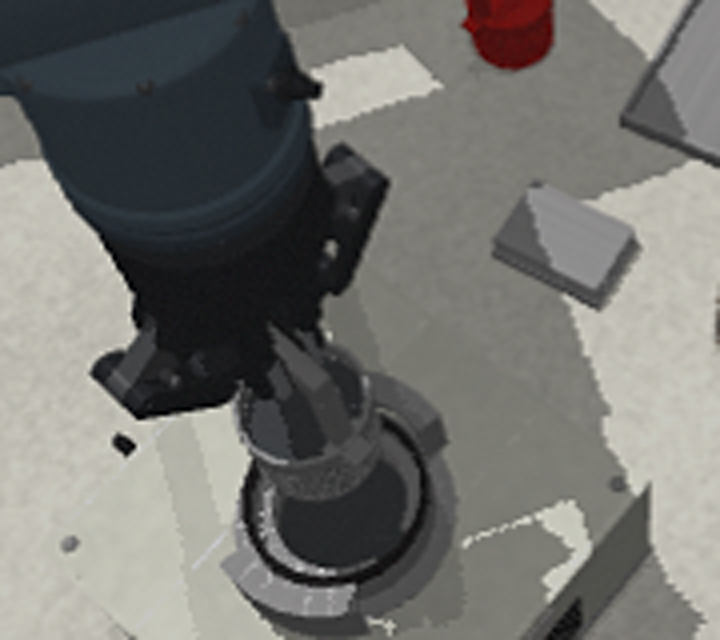

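Run:
```python
from h import *
def ov(fn,out,u0,v0,u1,v1,s,cx,cy):
    c=load(fn);im=cv2.imread('pics/'+fn)[v0:v1,u0:u1];im=cv2.resize(im,None,fx=s,fy=s,interpolation=cv2.INTER_CUBIC)
    for r,z,col in [(.0335,.1585,(0,0,255)),(.0625,.180,(0,255,0)),(.0485,.180,(255,255,0))]:
        P=[(proj(c,[cx+r*np.cos(a),cy+r*np.sin(a),z])-[u0-.5,v0-.5])*s for a in np.linspace(0,6.2832,90)]
        cv2.polylines(im,[np.int32(P)],True,col,1)
    cv2.imwrite('pics/'+out,im); return im
a=ov('t4.png','x',365,180,445,255,7,.487,-.240)
b=ov('s4.png','x',215,230,295,315,6,.487,-.240)
cv2.imwrite('pics/o1.png',a);cv2.imwrite('pics/o2.png',b)
ov('w7.png','o3.png',220,125,410,275,4,.487,-.240)
```

```text
Traceback (most recent call last):
cv2.error: OpenCV(4.12.0) /io/opencv/modules/imgcodecs/src/loadsave.cpp:1051: error: (-2:Unspecified error) could not find a writer for the specified extension in function 'imwrite_'
```

```bash
cat >> h.py <<'E'
def ov(fn,out,u0,v0,u1,v1,s,cx,cy):
    c=load(fn);im=cv2.imread('pics/'+fn)[v0:v1,u0:u1];im=cv2.resize(im,None,fx=s,fy=s,interpolation=cv2.INTER_CUBIC)
    for r,z,col in [(.0335,.1585,(0,0,255)),(.0625,.180,(0,255,0)),(.0485,.180,(255,255,0))]:
        P=[(proj(c,[cx+r*np.cos(a),cy+r*np.sin(a),z])-[u0-.5,v0-.5])*s for a in np.linspace(0,6.2832,90)]
        cv2.polylines(im,[np.int32(P)],True,col,1)
    cv2.imwrite('pics/'+out,im)
E
python3 - <<'E'
from h import *
ov('t4.png','o1.png',365,180,445,255,7,.487,-.240)
ov('s4.png','o2.png',215,230,295,315,6,.487,-.240)
ov('w7.png','o3.png',220,125,410,275,4,.487,-.240)
E
```

```text
(no output)
```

View pics/o1.png

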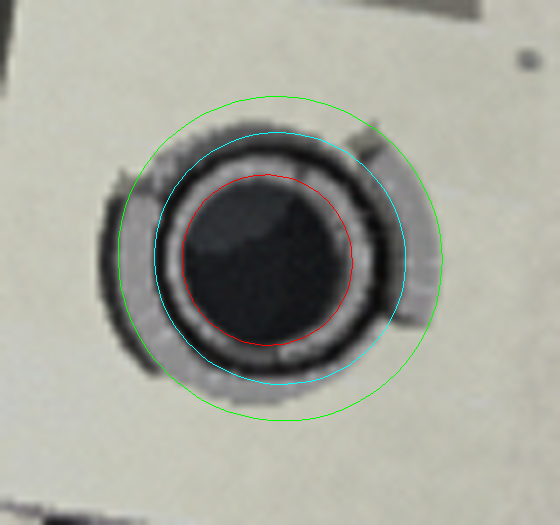

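View pics/o2.png

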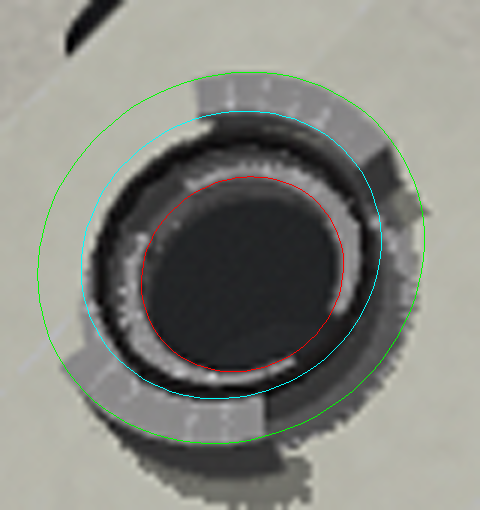

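View pics/o3.png

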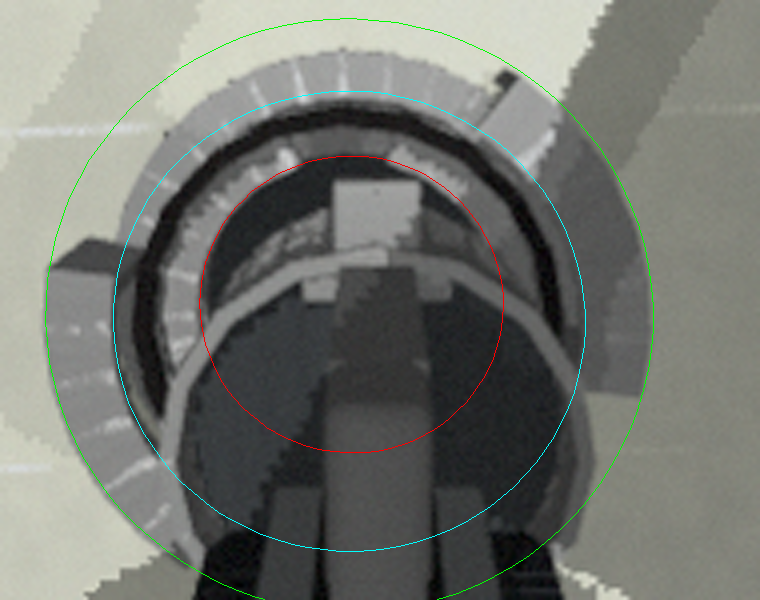

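Run:
```python
from h import *
c=load('w7.png')
for a in (172.35-17.5,172.35,172.35+17.5):
    a=np.radians(a)
    for r in (.0335,.041): print(round(np.degrees(a),1),r,(proj(c,[.487+r*np.cos(a),-.240+r*np.sin(a),.1585])-[219.5,124.5])*4)
```

```text
154.8 0.0335 [392.86098983 161.83724919]
154.8 0.041 [402.40814233 128.17944536]
172.4 0.0335 [345.88161864 156.09336667]
172.4 0.041 [344.6171613  121.08211102]
189.8 0.0335 [299.46958626 164.76627823]
189.8 0.041 [287.53949899 131.81874463]
```

Overlays from all three cameras agree with neck (0.487, -0.240), and the visible gap edges match the prediction. I'll centre over it and lower.

Request:
{"fn": "drive_tool", "kwargs": {
  "deltas": [
    [[0.001,-0.006,0],0.03],
    [[0,0,-0.02],0],
    [[0,0,-0.015],0],
    [[0,0,0],0],
    [[0,0,0],0]
  ]
}}

```text
time_s: 17.0
eef_pos: [0.4876, -0.2376, 0.2726]
eef_rot: [-0.019, 0.067, 0.998, -0.0]
wrist_force: [-0.1, -0.2, -2.2]
opening: 0.107
```

```bash
python3 -c "
from h import *
st()"
```

```text
pos [ 0.4876 -0.2376  0.2726] yawx 172.35 z [-0.0373  0.0019 -0.9993] F [-0.1 -0.2 -2.2] T [-0.03 -0.1  -0.07] t 17.0 op 0.107
```

Request:
{"fn": "drive_tool", "kwargs": {
  "deltas": [
    [[-0.001,-0.003,0],0],
    [[0,0,-0.012],0],
    [[0,0,-0.012],0],
    [[0,0,-0.01],0],
    [[0,0,0],0]
  ]
}}

```text
time_s: 17.5
eef_pos: [0.4869, -0.2411, 0.2372]
eef_rot: [-0.018, 0.067, 0.998, -0.001]
wrist_force: [0.3, 0.3, -1.9]
opening: 0.1
```

```bash
python3 -c "
from h import *
st()"
```

```text
pos [ 0.4869 -0.2411  0.2372] yawx 172.34 z [-3.550e-02  4.000e-04 -9.994e-01] F [ 0.3  0.3 -1.9] T [-0.03 -0.03 -0.01] t 17.5 op 0.1
```

Request:
{"fn": "drive_tool", "kwargs": {
  "deltas": [
    [[0,0.001,0],0],
    [[0,0,-0.01],0],
    [[0,0,-0.008],0],
    [[0,0,-0.004],0],
    [[0,0,0],0]
  ]
}}

```text
time_s: 18.0
eef_pos: [0.4869, -0.2399, 0.213]
eef_rot: [-0.018, 0.067, 0.998, -0.001]
wrist_force: [-0.9, -0.6, -1.7]
opening: 0.106
```

Run:
```python
from h import *
st();save('wrist','w8.png')
ov('w8.png','o4.png',200,120,430,290,3.4,.487,-.240)
```

```text
pos [ 0.4869 -0.2399  0.213 ] yawx 172.34 z [-3.590e-02  7.000e-04 -9.994e-01] F [-0.9 -0.6 -1.7] T [ 0.02 -0.04  0.02] t 18.0 op 0.106
```

View pics/o4.png

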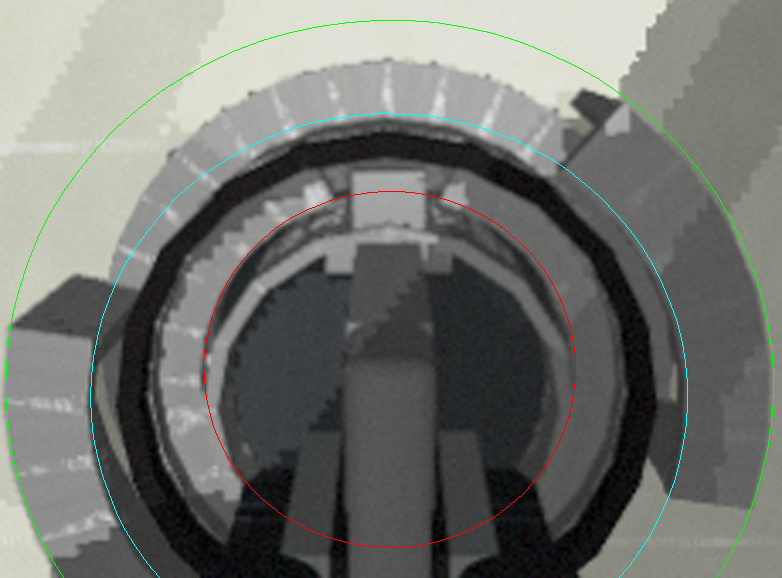

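The lug at (388,195) is centred in the gap (330–450), and the basket is inside the bore. Continuing down.

Request:
{"fn": "drive_tool", "kwargs": {
  "deltas": [
    [[0,0,-0.006],0],
    [[0,0,-0.005],0],
    [[0,0,-0.004],0],
    [[0,0,-0.002],0],
    [[0,0,0],0]
  ]
}}

```text
time_s: 18.55
eef_pos: [0.4873, -0.2403, 0.1955]
eef_rot: [-0.017, 0.067, 0.998, -0.001]
wrist_force: [-0.0, -0.3, -1.8]
opening: 0.104
```

Request:
{"fn": "drive_tool", "kwargs": {
  "deltas": [
    [[0,0,-0.003],0],
    [[0,0,-0.002],0],
    [[0,0,-0.002],0],
    [[0,0,0],0]
  ]
}}

```text
time_s: 18.95
eef_pos: [0.4876, -0.2404, 0.1882]
eef_rot: [-0.017, 0.067, 0.998, -0.002]
wrist_force: [-0.1, -0.7, -2.5]
opening: 0.107
```

Request:
{"fn": "drive_tool", "kwargs": {
  "deltas": [
    [[-0.0003,0,-0.001],0],
    [[0,0,-0.001],0],
    [[0,0,-0.0007],0]
  ]
}}

```text
time_s: 19.25
eef_pos: [0.4877, -0.2408, 0.188]
eef_rot: [-0.016, 0.067, 0.998, -0.002]
wrist_force: [-1.1, 1.2, 2.1]
opening: 0.103
```

Contact at TCP z = 0.188, exactly the ledge height. Twisting clockwise.

Request:
{"fn": "drive_tool", "kwargs": {
  "deltas": [
    [[-0.0004,0.0003,0.0003],-0.08],
    [[0,0,0],-0.08],
    [[0,0,0],-0.08],
    [[0,0,0],-0.08],
    [[0,0,0],-0.08]
  ]
}}

```text
time_s: 19.75
eef_pos: [0.4876, -0.2406, 0.1881]
eef_rot: [-0.016, 0.27, 0.963, 0.001]
wrist_force: [-0.2, 0.1, -2.0]
opening: 0.106
```

```bash
python3 -c "
from h import *
st()"
```

```text
pos [ 0.4876 -0.2406  0.1881] yawx 148.61 z [-0.0299  0.0103 -0.9995] F [-0.2  0.1 -2. ] T [-0.02 -0.05  0.01] t 19.75 op 0.106
```

Request:
{"fn": "drive_tool", "kwargs": {
  "deltas": [
    [[0,0,-0.0002],-0.08],
    [[0,0,-0.0002],-0.08],
    [[0,0,-0.0002],-0.08],
    [[0,0,-0.0002],-0.08],
    [[0,0,-0.0002],-0.08]
  ]
}}

```text
time_s: 20.25
eef_pos: [0.4894, -0.2405, 0.1878]
eef_rot: [-0.013, 0.464, 0.886, 0.005]
wrist_force: [0.8, 0.6, 0.3]
opening: 0.103
```

```bash
python3 -c "
from h import *
st()"
```

```text
pos [ 0.4894 -0.2405  0.1878] yawx 124.73 z [-0.0187  0.0203 -0.9996] F [0.8 0.6 0.3] T [ 0.13 -0.17  0.04] t 20.25 op 0.103
```

Request:
{"fn": "drive_tool", "kwargs": {
  "deltas": [
    [[-0.0015,0,0],-0.06],
    [[-0.0005,0,0],-0.06],
    [[0,0,-0.0002],-0.06],
    [[0,0,-0.0002],-0.05]
  ]
}}

```text
time_s: 20.65
eef_pos: [0.4877, -0.2407, 0.1871]
eef_rot: [-0.012, 0.567, 0.824, 0.006]
wrist_force: [-0.2, -1.1, -2.2]
opening: 0.109
```

```bash
python3 -c "
from h import *
st()"
```

```text
pos [ 0.4877 -0.2407  0.1871] yawx 110.93 z [-0.0121  0.0232 -0.9997] F [-0.2 -1.1 -2.2] T [-0.   -0.07  0.01] t 20.65 op 0.109
```

Request:
{"fn": "drive_tool", "kwargs": {
  "deltas": [
    [[-0.0005,0.0004,-0.001],0],
    [[0,0,-0.0015],0],
    [[0,0,-0.001],0],
    [[0,0,-0.001],0]
  ]
}}

```text
time_s: 21.05
eef_pos: [0.4874, -0.2402, 0.1836]
eef_rot: [-0.011, 0.566, 0.825, 0.006]
wrist_force: [-4.1, 2.9, 9.7]
opening: 0.104
```

```bash
python3 -c "
from h import *
st()"
```

```text
pos [ 0.4874 -0.2402  0.1836] yawx 111.09 z [-0.0117  0.023  -0.9997] F [-4.1  2.9  9.7] T [ 0.4   0.67 -0.07] t 21.05 op 0.104
```

Dropped 4 mm onto the notch floor (TCP z 0.1836, expected 0.184). Easing off the force, then feeling gently for the stop.

Request:
{"fn": "drive_tool", "kwargs": {
  "deltas": [
    [[0,0,0.0005],-0.04],
    [[0,0,0.0002],-0.04],
    [[0,0,0],0]
  ]
}}

```text
time_s: 21.35
eef_pos: [0.4878, -0.2403, 0.1846]
eef_rot: [-0.01, 0.598, 0.802, 0.007]
wrist_force: [0.1, 0.4, -1.8]
opening: 0.101
```

```bash
python3 -c "
from h import *
st()"
```

```text
pos [ 0.4878 -0.2403  0.1846] yawx 106.58 z [-0.009   0.023  -0.9997] F [ 0.1  0.4 -1.8] T [-0.03  0.03  0.33] t 21.35 op 0.101
```

The stop is met (0.33 N·m at about 66°, which matches the notch's play). I'll ease back into the notch's middle, set down and release.

Request:
{"fn": "drive_tool", "kwargs": {
  "deltas": [
    [[-0.0004,0,0],0.05],
    [[0,0,-0.0008],0],
    [[0,0,-0.0006],0]
  ]
}}

```text
time_s: 21.65
eef_pos: [0.4875, -0.2402, 0.1836]
eef_rot: [-0.011, 0.576, 0.817, 0.006]
wrist_force: [-2.6, 2.4, 6.5]
opening: 0.104
```

```bash
python3 -c "
from h import *
st()"
```

```text
pos [ 0.4875 -0.2402  0.1836] yawx 109.67 z [-0.01    0.0224 -0.9997] F [-2.6  2.4  6.5] T [0.29 0.43 0.02] t 21.65 op 0.104
```

Request:
{"fn": "drive_tool", "kwargs": {
  "deltas": [
    [[0,0,0.0005],0],
    [[0,0,0],0],
    [[0,0,0],0],
    [[0,0,0],0],
    [[0,0,0],0]
  ],
  "gripper": 0.4
}}

```text
time_s: 22.15
eef_pos: [0.488, -0.2408, 0.1845]
eef_rot: [-0.01, 0.576, 0.817, 0.006]
wrist_force: [-0.2, 0.1, 0.0]
opening: 0.4
```

Request:
{"fn": "drive_tool", "kwargs": {
  "deltas": [
    [[0,0,0.005],0],
    [[0,0,0.01],0],
    [[0,0,0.02],0],
    [[0,0,0.03],0],
    [[0,0,0.04],0],
    [[0,0,0],0]
  ]
}}

```text
time_s: 22.75
eef_pos: [0.4872, -0.2402, 0.2958]
eef_rot: [-0.01, 0.576, 0.817, 0.006]
wrist_force: [-0.5, -0.6, 0.3]
opening: 0.402
```

Run:
```python
from h import *
st();save('wrist','w9.png')
```

```text
pos [ 0.4872 -0.2402  0.2958] yawx 109.59 z [-0.0092  0.0217 -0.9997] F [-0.5 -0.6  0.3] T [-0.04 -0.03 -0.02] t 22.75 op 0.402
```

View pics/w9.png

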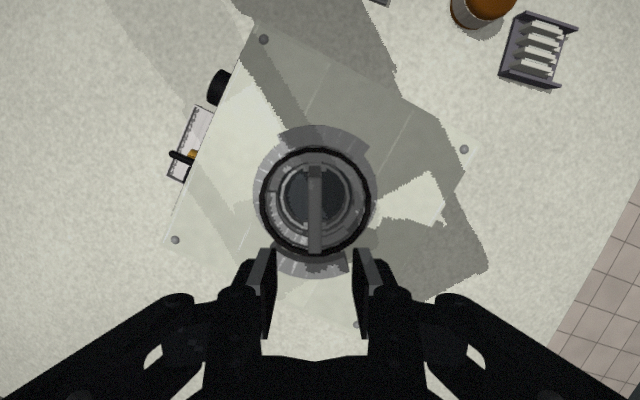

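Strainer is in the neck, bail upright at (315,210), gripper clear. Backing away, then a final check with the other cameras.

Request:
{"fn": "drive_tool", "kwargs": {
  "deltas": [
    [[-0.03,0.03,0.03],0],
    [[-0.03,0.04,0.03],0],
    [[-0.03,0.04,0],0],
    [[-0.03,0.04,0],0],
    [[-0.02,0.04,0],0],
    [[0,0,0],0],
    [[0,0,0],0]
  ]
}}

```text
time_s: 23.5
eef_pos: [0.3439, -0.0494, 0.3418]
eef_rot: [-0.019, 0.577, 0.816, 0.007]
wrist_force: [-0.1, -0.2, 0.9]
opening: 0.399
```

Run:
```python
from h import *
st();save('scene','s10.png');save('top','t10.png')
crop('t10.png','c12.png',355,165,450,270,7)
def f(fn,u,v,s,u0,v0,z): return pix2z(load(fn),u0+u/s,v0+v/s,z)
```

```text
pos [ 0.3439 -0.0494  0.3418] yawx 109.45 z [-0.0226  0.0333 -0.9992] F [-0.1 -0.2  0.9] T [-0.02 -0.01  0.05] t 23.5 op 0.399
```

View pics/s10.png

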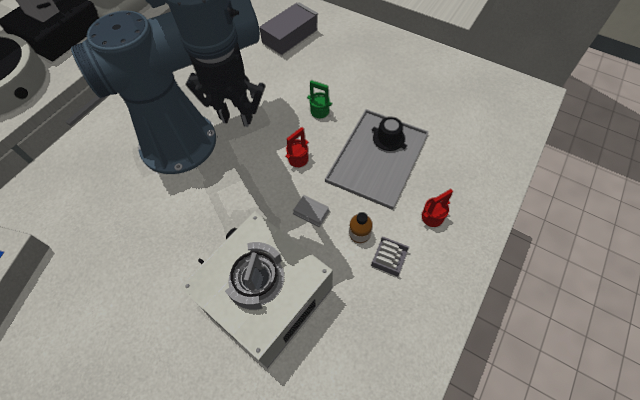

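View pics/c12.png

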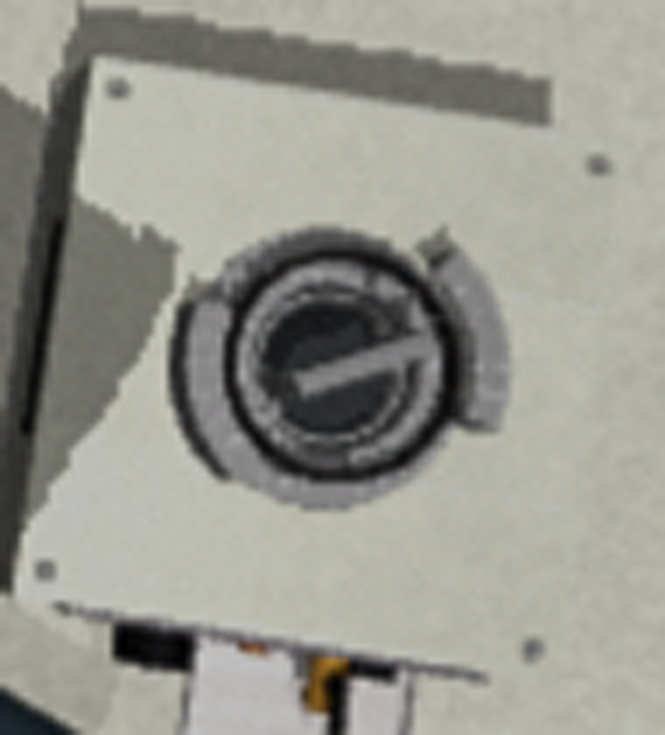

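Run:
```python
from h import *
t=load('t10.png')
B=[pix2z(t,355+u/7,165+v/7,.212)[:2] for u,v in [(297,385),(432,345)]]
d=B[1]-B[0];print(np.mean(B,0),np.degrees(np.arctan2(d[1],d[0])),np.linalg.norm(d))
from bench import hand_in
print(hand_in())
```

```text
[ 0.48396907 -0.2390874 ] -72.08206394557668 0.05288643348698306
the job is handed in; nothing more can be done
None
```

The job is done and handed in at about 23.6 s, and no check failed. The cap stands flange down in the tray's +y half. The strainer is locked in the filler neck, and the neck is open.

- **Cap:** I pressed it down about 4 mm and kept it down for the first 30° of the turn. I turned it 92° anticlockwise in all, then lifted it off and set it in the tray. The later pictures show it upright and untouched.
- **Strainer:** The lugs met the ledge at the expected height, and I turned the strainer clockwise. It dropped 4 mm into the notches, within 0.5 mm of the expected floor height. I felt the stop at about 66° (0.33 N·m), eased back to about 63° inside the notches, and let go.
- **Last checks:** The bail's direction in the top picture reads about 64° clockwise of the tank's x, against 63° from the tool and 60° nominal. The notches leave about 6° of play. The bail's measured centre is about 3 mm from the neck axis, more than the 2 mm calibration error. I put that down to reading the blurred ends of the bail, because the wrist view showed it centred.
- **Bystanders:** The bottle, cassette rack, moulds and coloured look-alikes look unmoved in the pictures. The wrist forces I read stayed under about 12 N.

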